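Load and close the goldsmith's bench press

TASK

One copper slab is already on the anvil of the bench press: lay the steel separator sheet squarely on it and the second copper slab squarely on top, lined up with the first, and let go of them. Then flip the safety catch open by pushing its paddle down, pull the lever all the way down so the foot presses on the stack, and keep holding the lever down: the job finishes while you hold it. Leave the other things on the bench where they are.

Things in the scene. Friction and masses are not known exactly. Their poses are not given: they have to be found in the camera images.
- press: grey iron and steel bench press, bolted down; origin on the bench under the middle of its anvil; x axis points from its open front to the lever hinge, y to its left, z up. Base 220 x 220 x 12 mm (x -75 to 145, y -130 to 90). Anvil 70 (x) x 36 (y), top 30 mm up. Hinge axis along y at x 95, z 75. Raised lever 263 mm, catch 190 mm high: carry plates in from the front or well above
- lever (a joint): press lever, rad: 0 = raised (5 degrees back past upright), 1.658 = down, level on its stop. Side arms 12 mm square at press y +-60 mm, joined by a handle bar 180 mm from the hinge and a cross-piece with the foot at 95 mm. Sprung, rises if let go: about 1 N at the bar to start it, 9 N at the bottom with the stack in place. The shut catch blocks it
- lever_bar (a point): middle of the lever's round handle bar, 16 mm thick, 108 mm clear between the side arms, parallel to the press's y axis. At lever value q it lies at press x = 95 - 180 cos(1.658 - q), y 0, z = 75 + 180 sin(1.658 - q) mm. Orientation turns with the lever
- catch (a joint): safety catch, rad: 0 = shut (nose level in front of the lever's right side arm), 1.3 = fully flipped; from 0.9 the lever is free. A rocker on a 14 mm post, turning about an axis along the press's x at x 89, y -105, z 150 mm: pressing its outer paddle down lifts the nose. Stiff, stays where left, 2 to 3 N at the paddle
- catch_paddle (a point): middle of the top face of the catch's flat paddle, 24 mm wide (press x), 36 mm long, 46 mm from the catch's axis on the outer (-y) side. Shut, it slopes up outwards at 0.65 rad (point at press x 89, y -142, z 181 mm); fully flipped, down outwards at 0.65 rad (y about -144, z 123 mm). It can be pushed straight down
- lower_mid (a point): centre of the lower copper slab, which already lies on the anvil (loose): 60 (x) x 44 (y) x 12 mm thick, top 42 mm above the bench
- separator_mid (a point): centre of the separator, a flat plain steel sheet 70 (x) x 60 (y) x 5 mm thick, loose, lying on one of the wooden rests: the thin, larger plate
- upper_mid (a point): centre of the second copper slab, the same as the lower one: 60 (x) x 44 (y) x 12 mm thick, loose, lying on one of the wooden rests
- foot: the press's sprung foot, a 40 x 36 x 8 mm block under the lever's cross-piece; origin at the middle of its pressing face. With the full stack in place it meets the stack about 0.06 rad before the lever's stop and gives way by 6 mm, about 10 N on the stack
- rest_a: one of three fixed wooden rests, 62 (x) x 30 (y) x 25 mm high, origin under its middle; a plate lies centred on it and turned with it, overhanging on both y sides
- rest_b: one of three fixed wooden rests, 62 (x) x 30 (y) x 25 mm high, origin under its middle; a plate lies centred on it and turned with it, overhanging on both y sides
- rest_c: one of three fixed wooden rests, 62 (x) x 30 (y) x 25 mm high, origin under its middle; a plate lies centred on it and turned with it, overhanging on both y sides
- hammer: not part of the job: small hammer lying on the bench, about 260 mm long, to the right of the wooden rests
- pot: not part of the job: white open pot, 60 mm across, 45 mm tall, near the robot; origin at the centre of its underside
- matchbox: not part of the job: small cardboard box 53 x 36 x 15 mm, near the robot; origin at the centre of its underside
- brass_ring: not part of the job: brass ring 32 mm across, 8 mm high, lying between the press and the rests; origin at the centre of its underside
- tin: not part of the job: round aluminium tin 60 mm across, 42 mm tall; origin at the centre of its underside
- sanding_block: not part of the job: cork sanding block 70 x 40 x 25 mm, on the left; origin at the centre of its underside
- doming_block: not part of the job: brass 50 mm cube, beyond the rests; origin at the centre of its underside
- disc: not part of the job: round copper disc 52 mm across, 10 mm thick, on the third wooden rest; origin at the centre of its underside
Things that resemble listed ones, but are neither listed nor needed, are in the scene too. What is shaped like the part that bears lower_mid but green is not meant. Of the things shaped like the part that bears separator_mid, the bare steel one is meant.

How it is judged (in metres and radians):
On the way, in this order (a step that is already met when the one before it is completed fails the run):
1. the separator lies squarely on the lower slab, released (horizontal distance between separator_mid and lower_mid below 0.01 m and z of separator_mid in the frame of lower_mid between 0.006 and 0.0115 m and angle between the x axis of separator_mid and the x axis of lower_mid, either way round below 0.2 rad and angle between the z axis of separator_mid and the z axis of lower_mid, either way round below 0.06 rad and linear speed of separator below 0.03 m/s and contact force between the fingers and separator below 0.05 N and value of joint lever below 0.2 rad), for 0.2 s.
2. the second slab lies squarely on the separator, released, the lever still raised (horizontal distance between separator_mid and lower_mid below 0.01 m and z of separator_mid in the frame of lower_mid between 0.006 and 0.0115 m and angle between the x axis of each of separator_mid, upper_mid and the x axis of lower_mid, either way round below 0.2 rad and angle between the z axis of each of separator_mid, upper_mid and the z axis of lower_mid, either way round below 0.06 rad and horizontal distance between upper_mid and lower_mid below 0.008 m and z of upper_mid in the frame of lower_mid between 0.014 and 0.0195 m and linear speed of upper below 0.03 m/s and contact force between the fingers and upper below 0.05 N and value of joint lever below 0.2 rad), for 0.2 s.
3. the catch is flipped open while the lever is still raised (value of joint catch above 0.9 rad and value of joint lever below 0.2 rad), for 0.1 s.
4. the lever is pulled down and the foot presses the stack (value of joint lever above 1.61 rad and contact force between foot and upper above 3 N and value of joint catch above 0.9 rad and contact force between any of the fingers, the arm and lever above 1 N), for 0.3 s.
At the end, for the whole second after the job is handed in: Robot holds the lever within 0.048 rad of its stop, pushing over 1 N; catch past 0.9 rad; foot on second slab over 3 N. Separator within 10 mm, second slab within 8 mm of the lower slab, flat, turned under 0.2 rad; lower slab moved under 12 mm; fingers off both plates (all of step 4 and horizontal distance between separator_mid and lower_mid below 0.01 m and z of separator_mid in the frame of lower_mid between 0.006 and 0.0115 m and angle between the x axis of each of separator_mid, upper_mid and the x axis of lower_mid, either way round below 0.2 rad and angle between the z axis of each of separator_mid, upper_mid and the z axis of lower_mid, either way round below 0.06 rad and horizontal distance between upper_mid and lower_mid below 0.008 m and z of upper_mid in the frame of lower_mid between 0.014 and 0.0195 m and distance of lower_mid from where it was at the start of the episode below 0.012 m and velocity of joint lever between -0.1 and 0.1 rad/s and contact force between the fingers and upper below 0.05 N and contact force between the fingers and separator below 0.05 N); the arm keeps its last pose, push and grip.
It fails at once if a bystander is moved by more than 30 mm (distance of any of hammer, pot, matchbox, brass_ring, tin, sanding_block, doming_block, disc from where it was at the start of the episode above 0.03 m).
It also fails if it takes over 72 s, if anything falls off the work surface, if the arm or the gripper's body presses on something with over 40 N, if the wrist force passes 120 N, or if a joint passes its speed limit or range.

ROBOT

A 7-joint arm with a two-finger parallel gripper is mounted at the origin on the work surface. World frame = base frame: x ahead of the robot, y to its left, z up, the work surface at z = 0. Lengths are in mm, angles in rad, forces in N, time in s.
With the tool pointing down it reaches from about 425 to 1025 mm from the base axis. Payload 3.6 kg.
Tool frame: the origin (TCP) lies between the finger pads; the fingertips stand 25 mm ahead of it and the grasp point (between the pads) lies 6 mm ahead of it; z points along the fingers, y is the line along which they close (so a half turn about z gives the same grasp; the last joint's range is limited). The gripper opens to 85 mm and grips with 20 to 120 N. Pads are 22 mm wide; open, the fingers measure 114 mm over their backs; the gripper's body (76 mm by 85 mm) begins 54 mm behind the grasp point. The pads swing forward as they close: fully open they stand 13 mm farther back than shut.
Start: joints at [1.208, 0.591, 0.048, 1.609, -0.033, 0.943, -0.034], TCP at [192.544, -698.968, 256.302] pointing down, gripper open.
Joint ranges: [-2.69, 2.69], [-0.47, 2.24], [-1.27, 1.36], [0.19, 2.51], [-1.53, 4.68], [0.08, 2.07], [-3.09, 3.09]. Speed limits (rad/s): [2.57, 2.57, 3.14, 3.14, 3.14, 3.14, 3.14].

INTERFACE

Orientations are given as a unit quaternion [x, y, z, w].
In Python, from cell import arm, effector, inverse_kinematics, imaging, ticket, models gives the robot as it stands. Calls block until the motion is done:
- arm.movep(position, orientation): joint-space move of the TCP to a pose.
- arm.movel(position, frame=None, rate=150): straight line of the TCP; frame=None keeps the orientation; rate is the mean speed in mm/s.
- arm.move_joints(angles): joint-space move.
- effector.move_gripper(opening, grasp_force=None): opening from 0.0 (shut) to 1.0 (fully open); grasp_force is the grip in N (None keeps the last); returns when the fingers have stopped.
- arm.hold(seconds).
- inverse_kinematics(position, orientation): joint angles nearest the present ones, or None.
- arm.observe(): the state.
- imaging.camera(name): name is "scene" or "top"; returns the picture (384x512x3 uint8, red, green, blue); there is no depth.
- imaging.camera_model(name): a dict with "vfov" (degrees; the focal length in pixels is half the picture's height over the tangent of half this angle, whatever the lens; pixels are square), "cx", "cy" (the principal point, pixels), "R" (3x3) and "t" (3): a world point X has camera coordinates R X + t. Camera axes: x right, y down, z forward; pixel columns grow to the right and rows downward; lengths in mm; the calibration is good to about 2 mm. A picture is of the moment at which its call begins. camera_model takes no time and is no camera call.
A pose or a line that the arm cannot do raises arm.Unreachable and nothing moves.
- ticket.sign_off(): hands the job in; it is judged then, once.
Trained networks look in the newest picture that a camera, given by its name, has taken for a name from the list of things; names that differ only in an ending like _2 or _b are one class to them, and where a whole thing is asked for, a point or a joint stands for the part that bears it (a point fixed in the world has none). Each returns a list of dicts, best first, with "score" (0 to 1); they miss things now and then, are a little off and sometimes report something else, mostly with a low value. They report only what shows in the picture. A call takes as long as a camera call. They do not tell look-alikes from the thing itself.
- models.search_frame(label, camera): "extent" ([left, top, right, bottom] in pixels, round what is visible of it).
- models.masks_of(label, camera): "region" (384x512 bool, what is visible of it) and "extent" ([left, top, right, bottom] in pixels, round what is visible of it).
The state is a dict: "t": time; "joints": joint angles; "joint_velocities": joint speeds; "effort": joint torques, N m; "tool_pos": TCP position; "eef_rot": TCP orientation; "contact_force": force on the tool from outside, world axes, zero at the start; "wrist_torque": the same for the moment, N m; "finger_gap": opening from 0.0 (shut) to 1.0 (fully open); "gripper_force": force on a finger pad.
Only numpy, scipy, OpenCV 4.12 (cv2) and the standard library are available. Lean on these libraries where they do the work, as an engineer would, in place of code of your own. Each camera call takes 0.05 s, during which the arm holds its last target. There are 200 camera calls.

## Working session

There is one attempt and no reset: what is moved stays moved. The work goes in short steps, each a Python script; the robot and the scene stay as the last script left them, time stands still between calls to the robot, and variables do not carry over. Pictures are saved under pics/ and viewed, at most 10 in all, crops included, and the job is handed in when it is done.

```bash
ls; mkdir -p pics
python3 - <<'E'
from cell import arm, imaging, models
import cv2, numpy as np
a=imaging.camera("top"); b=imaging.camera("scene")
cv2.imwrite("pics/top0.png",cv2.resize(a,(800,600),interpolation=cv2.INTER_CUBIC)[:,:,::-1]); cv2.imwrite("pics/scene0.png",cv2.resize(b,(800,600),interpolation=cv2.INTER_CUBIC)[:,:,::-1])
for c in("top","scene"):
    m=imaging.camera_model(c); print(c,{k:np.round(v,3).tolist() for k,v in m.items()}, 'pos',np.round(-np.array(m["R"]).T@np.array(m["t"])))
for n in ["press","lower_mid","separator_mid","upper_mid","rest_a","disc","brass_ring","catch","lever"]:
  for c in("top","scene"):
    print(n,c,[(round(d["score"],2),np.round(d["extent"]).tolist()) for d in models.search_frame(n,c)][:5])
print(arm.observe())
E
```

```text
pics
top {'vfov': 49.452, 'cx': 260.146, 'cy': 191.066, 'R': [[0.027, -1.0, -0.008], [-0.988, -0.025, -0.15], [0.15, 0.011, -0.989]], 't': [-92.323, 532.531, 1275.17]} pos [ 338.  -94. 1340.]
scene {'vfov': 55.659, 'cx': 256.872, 'cy': 189.996, 'R': [[0.537, 0.843, -0.005], [0.492, -0.318, -0.81], [-0.685, 0.433, -0.586]], 't': [-206.266, -148.36, 1761.77]} pos [1391. -636.  911.]
press top [(0.7, [137.0, 134.0, 226.0, 223.0])]
press scene [(0.62, [273.0, 153.0, 354.0, 238.0])]
lower_mid top [(0.82, [190.0, 236.0, 208.0, 259.0]), (0.76, [173.0, 181.0, 192.0, 204.0]), (0.76, [155.0, 237.0, 175.0, 254.0])]
lower_mid scene [(0.59, [304.0, 194.0, 317.0, 199.0])]
separator_mid top [(0.93, [322.0, 235.0, 353.0, 259.0]), (0.64, [286.0, 194.0, 308.0, 220.0])]
separator_mid scene [(0.72, [172.0, 220.0, 194.0, 233.0]), (0.63, [216.0, 218.0, 237.0, 237.0])]
upper_mid top [(0.85, [316.0, 156.0, 332.0, 182.0])]
upper_mid scene [(0.48, [214.0, 245.0, 234.0, 264.0]), (0.23, [223.0, 261.0, 230.0, 268.0])]
rest_a top [(0.55, [341.0, 201.0, 353.0, 224.0]), (0.46, [191.0, 152.0, 227.0, 158.0])]
rest_a 
[... 530 characters left out ...]
9,  0.59117144,  0.04841223,  1.6084656 , -0.03330626,
        0.94272673, -0.03372733]), 'joint_velocities': array([ 0.00042518,  0.00031229, -0.00052863, -0.00175418, -0.00026091,
        0.00010246, -0.0005673 ]), 'effort': array([-7.72024850e-05, -5.48652220e+01,  1.54602449e+00, -1.98539418e+01,
        9.33159201e-03,  1.57096467e-03, -1.52467283e-05]), 'tool_pos': array([ 192.54938664, -698.97992348,  256.3363132 ]), 'eef_rot': array([ 9.90981959e-01,  1.33995363e-01, -9.51957439e-06,  1.96354951e-05]), 'contact_force': array([ 0.13311042,  0.22933465, -0.18333191]), 'wrist_torque': array([ 0.04862969, -0.00481557, -0.03796956]), 'gripper_force': 0.0, 'finger_gap': 1.0010360893738346}
```

View pics/top0.png

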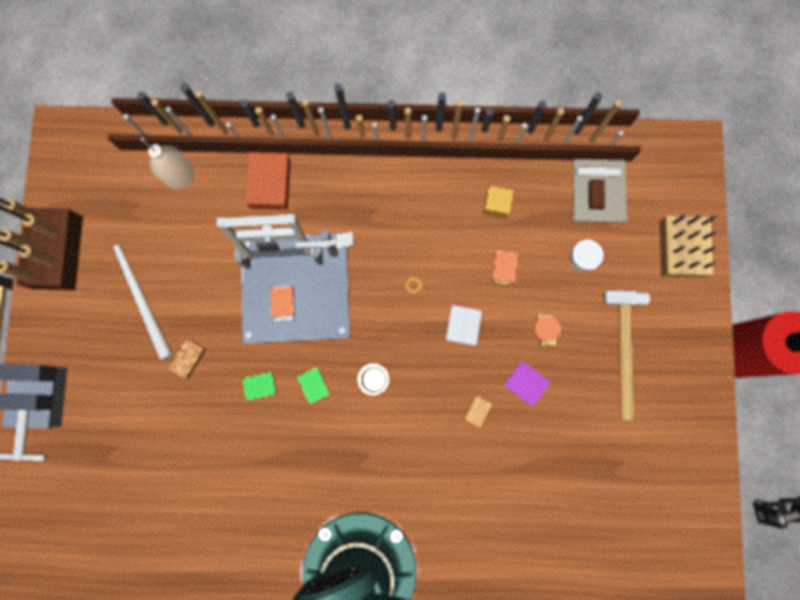

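View pics/scene0.png

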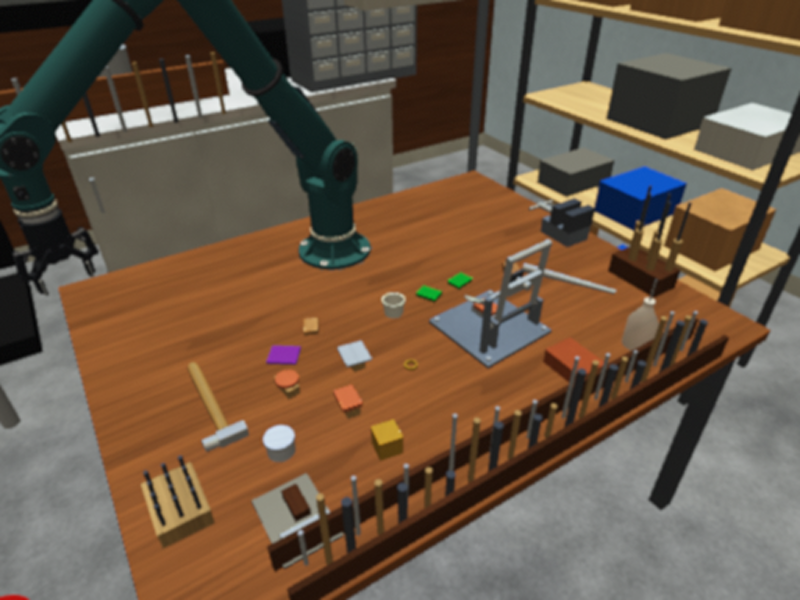

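The top view (800 px scale) shows these candidates:
- **Separator:** bare steel sheet at (464,325). The purple sheet at (527,383) is the look-alike.
- **Upper slab:** copper slab on a rest at (505,266). The copper disc at (547,330) could be confused with it.
- **Lower slab:** copper slab on the anvil at (282,303). The green slabs at (259,386) and (313,385) are the look-alikes, and the red brick at (267,180) is the wrong colour and place.

I choose steel (464,325), copper (505,266) and copper (282,303). Next I fit their poses.

```bash
cat > fit.py <<'E'
import numpy as np, cv2
from scipy.optimize import minimize
from cell import imaging, models
def proj(cam,P):
    m=imaging.camera_model(cam); f=192/np.tan(np.radians(m["vfov"])/2)
    c=np.asarray(P,float)@np.array(m["R"]).T+np.array(m["t"])
    return c[:,:2]/c[:,2:]*f+[m["cx"],m["cy"]]
def ray(cam,uv,z):
    m=imaging.camera_model(cam); f=192/np.tan(np.radians(m["vfov"])/2); R=np.array(m["R"])
    o=-R.T@np.array(m["t"]); d=R.T@np.array([(uv[0]-m["cx"])/f,(uv[1]-m["cy"])/f,1]); return (o+d*(z-o[2])/d[2])
def box(p,xr,yr,zr):
    x,y,a=p; c,s=np.cos(a),np.sin(a)
    return np.array([[x+c*u-s*v,y+s*u+c*v,w] for u in xr for v in yr for w in zr])
def cover(cam,B,S=8):
    h=cv2.convexHull((proj(cam,B)*S*16+S*8-8).round().astype(np.int32))
    lo=np.zeros((384*S,512*S),np.uint8); cv2.fillConvexPoly(lo,h,255,shift=4)
    return cv2.resize(lo,(512,384),interpolation=cv2.INTER_AREA)/255.
def fit(masks,p0,xr,yr,zr,ign=None):
    def cost(q):
        B=box([q[0],q[1],q[2]/100],xr,yr,zr); e=0
        for cam,m in masks.items():
            d=cv2.GaussianBlur(cover(cam,B)-m,(0,0),1.0)
            if ign is not None: d=d*ign
            e+=(d**2).sum()
        return e
    q0=np.array([p0[0],p0[1],p0[2]*100])
    r=minimize(cost,q0,method="Nelder-Mead",options=dict(initial_simplex=q0+np.array([[0,0,0],[8,0,0],[0,8,0],[0,0,15]]),xatol=.1,fatol=1e-3,maxfev=150))
    return np.array([r.x[0],r.x[1],r.x[2]/100]),r.fun
def masks(label,cam): return models.masks_of(label,cam)
def near(label,cam,uv,tol=12):
    for d in masks(label,cam):
        ys,xs=np.nonzero(d["region"])
        if len(xs) and np.hypot(xs.mean()-uv[0],ys.mean()-uv[1])<tol: return d["region"].astype(float)
E
cat > run1.py <<'E'
from fit import *
im={c:imaging.camera(c) for c in("top","scene")}
out={}
for n,lab,uvt,uvs,xr,yr,zr in [
 ("sep","separator_mid",(297,208),(227,226),(-35,35),(-30,30),(25,30)),
 ("up","upper_mid",(323,170),(222,255),(-30,30),(-22,22),(25,37)),
 ("low","lower_mid",(181,194),None,(-30,30),(-22,22),(30,42))]:
    M={"top":near(lab,"top",uvt)}
    if uvs: M["scene"]=near(lab,"scene",uvs)
    M={k:v for k,v in M.items() if v is not None}
    print(n,{k:v.sum() for k,v in M.items()})
    p0=ray("top",uvt,np.mean(zr))
    for keys in ([list(M)] + [[k] for k in M] if len(M)>1 else [list(M)]):
        best=min((fit({k:M[k] for k in keys},(p0[0],p0[1],a),xr,yr,zr) for a in(-.35,0,.35)),key=lambda r:r[1])
        print(n,keys,best[0].round(3),round(best[1],2)); out.setdefault(n,best[0])
M=masks("press","top")[0]["region"].astype(float)
ign=np.ones((384,512)); ign[:176]=0
p0=ray("top",(181,194),40)
best=min((fit({"top":M},(p0[0],p0[1],a),(-75,145),(-130,90),(0,12),ign) for a in(-.1,.1)),key=lambda r:r[1])
print("press",best); out["press"]=best[0]
np.savez("poses.npz",**out)
a=im["top"][120:280,130:370][:,:,::-1].copy(); S=3; a=cv2.resize(a,None,fx=S,fy=S,interpolation=cv2.INTER_CUBIC)
def draw(n,xr,yr,z,col):
    q=(proj("top",box(out[n],xr,yr,(z,))[[0,1,3,2]])-[130,120]+.5)*S
    cv2.polylines(a,[q.round().astype(np.int32)],True,col,1)
draw("sep",(-35,35),(-30,30),30,(0,0,255)); draw("up",(-30,30),(-22,22),37,(255,0,0)); draw("low",(-30,30),(-22,22),42,(255,0,0)); draw("press",(-75,145),(-130,90),12,(0,255,255))
P=out["press"]
for L in [(89,-142,181),(111,54,254),(111,-54,254)]:
    q=(proj("top",box(P,(L[0],),(L[1],),(L[2],)))[0]-[130,120]+.5)*S; cv2.circle(a,tuple(int(v) for v in q),4,(0,255,0),1)
cv2.imwrite("pics/over1.png",a)
E
python3 run1.py
```

```text
sep {'top': np.float64(379.0), 'scene': np.float64(227.0)}
sep ['top', 'scene'] [ 4.84431e+02 -1.95577e+02 -1.54000e-01] 16.37
sep ['top'] [ 4.84876e+02 -1.95287e+02 -1.59000e-01] 14.61
sep ['scene'] [ 4.83561e+02 -1.96198e+02 -1.66000e-01] 1.24
up {'top': np.float64(249.0), 'scene': np.float64(188.0)}
up ['top', 'scene'] [ 6.06389e+02 -2.78976e+02 -1.15000e-01] 13.41
up ['top'] [ 6.06555e+02 -2.79352e+02 -9.00000e-02] 5.85
up ['scene'] [ 6.0537e+02 -2.7860e+02 -1.3600e-01] 6.68
low {'top': np.float64(245.0)}
low ['top'] [5.22730e+02 1.71336e+02 9.40000e-02] 9.16
press (array([5.21043617e+02, 1.71647972e+02, 6.53956338e-02]), np.float64(248.9409053257491))
```

View pics/over1.png

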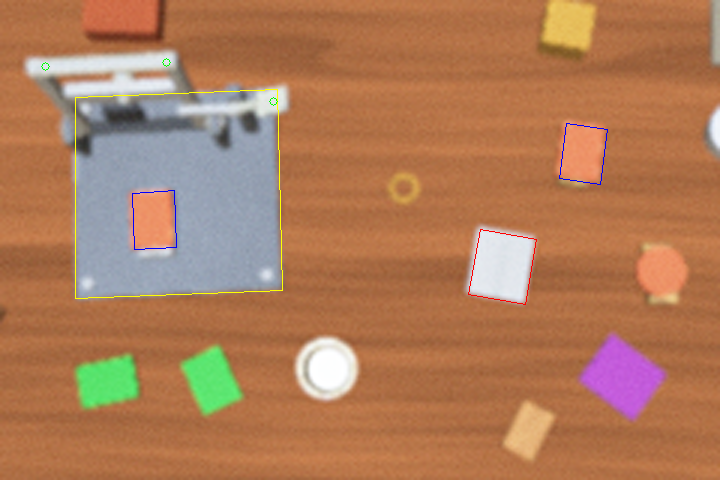

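The overlay confirms it. The outlines sit on the steel sheet (503,266 in the crop), the copper slab on its rest (583,154), the anvil slab (154,220) and the press base. The predicted bar and paddle points also fall on the real ones. Next I check reach, probe the fingertip depth on bare bench, and move the separator.

```bash
cat > rob.py <<'E'
import numpy as np
from scipy.spatial.transform import Rotation as Ro
from cell import arm, effector, inverse_kinematics
P=np.array([521.9,171.5,0.08]); SEP=np.array([484.4,-195.6,-.157]); UP=np.array([606.2,-279.0,-.112]); LOW=np.array([522.7,171.3,.085])
def down(a):  # tool z down, tool x at world angle a, tool y at a-90deg
    c,s=np.cos(a),np.sin(a); return Ro.from_matrix(np.array([[c,s,0],[s,-c,0],[0,0,-1]])).as_quat()
def pw(x,y,z):
    c,s=np.cos(P[2]),np.sin(P[2]); return np.array([P[0]+c*x-s*y,P[1]+s*x+c*y,z])
def bar(q): return pw(95-180*np.cos(1.658-q),0,75+180*np.sin(1.658-q))
def st(msg=""):
    o=arm.observe(); print(msg,"t",round(o["t"],2),"p",o["tool_pos"].round(1),"F",o["contact_force"].round(1),"gap",round(o["finger_gap"],3),"gf",round(o["gripper_force"],1)); return o
E
python3 - <<'E'
from rob import *
from fit import ray
print(ray("top",(290,153),0))
def t(n,p,a): 
    q=inverse_kinematics(np.array(p,float),down(a)); print(n,None if q is None else np.round(q,2))
t("sep",[*SEP[:2],31],SEP[2]); t("up",[*UP[:2],51],UP[2]); t("low",[*LOW[:2],48],LOW[2]); t("lowhi",[*LOW[:2],200],LOW[2])
for a in (P[2]+np.pi/2,P[2]-np.pi/2):
    t("pad",pw(89,-148,210),a); t("pad",pw(89,-148,145),a); t("bar0",bar(0)+[0,0,6],a); t("bar1",bar(1.66)+[0,0,6],a)
t("probe",[*ray("top",(290,153),0)[:2],25],0)
E
```

```text
[ 670.0864791  -172.88875622    0.        ]
sep [ 0.25  0.72  0.06  2.19 -0.18  0.24 -1.26]
up [ 0.29  0.78  0.11  1.85 -0.15  0.51 -1.18]
low [-0.48  0.7   0.11  2.12 -0.22  0.32 -1.67]
lowhi [-0.23  0.46 -0.22  2.05  0.16  0.66 -2.04]
pad [ 0.18  0.55 -0.43  1.87  0.31  0.79 -0.34]
pad [ 0.14  0.63 -0.37  1.91  0.35  0.67 -0.37]
bar0 [ 0.08  0.57 -0.64  1.75  0.4   0.96 -0.63]
bar1 [-0.33  0.59 -0.18  2.29  0.35  0.29 -0.73]
pad [-0.38  0.54  0.37  1.9  -0.28  0.75 -2.91]
pad [-0.42  0.65  0.43  1.94 -0.43  0.65 -2.77]
bar0 [ 0.32  0.73 -1.07  1.74  0.71  1.12  2.24]
bar1 [ 0.29  0.86 -1.08  2.26  1.18  0.8   1.59]
probe [ 0.14  0.84  0.07  1.8  -0.11  0.51 -1.29]
```

Run:
```python
from rob import *
effector.move_gripper(0.52)
arm.movep([670,-173,60],down(0)); o=st("above"); f0=o["contact_force"][2]
arm.movel([670,-173,32],rate=150)
for z in np.arange(31,9,-1):
    arm.movel([670,-173,z],rate=60); o=arm.observe()
    if abs(o["contact_force"][2]-f0)>2.5: break
st("touch"); 
arm.movel([670,-173,70],rate=200); effector.move_gripper(1.0)
arm.movep([*SEP[:2],90],down(SEP[2])); st("sep above")
arm.movel([*SEP[:2],31],rate=100); st("at sep")
effector.move_gripper(0.0,30); st("gripped")
arm.movel([*SEP[:2],130],rate=150); st("lifted")
```

```text
above t 4.49 p [ 669.8 -174.9   60.3] F [ 0.7  0.2 -0.3] gap 0.52 gf 0.0
touch t 7.33 p [ 670.2 -173.1   23. ] F [-0.7  0.4  6.6] gap 0.521 gf 3.2
sep above t 8.97 p [ 487.  -195.7   90.4] F [0.7 0.4 0.2] gap 1.002 gf 0.0
at sep t 9.72 p [ 484.8 -195.6   31. ] F [ 0.7 -0.   0.1] gap 1.002 gf 0.0
gripped t 10.07 p [ 484.9 -195.6   31.8] F [ 0.8 -0.4  5.6] gap 0.692 gf 32.0
lifted t 10.88 p [ 483.7 -195.3  129.4] F [ 0.6  0.6 -1.9] gap 0.692 gf 32.8
```

Run:
```python
from rob import *
q=down(LOW[2])
arm.movep(pw(-70,0,130),q); st("front")
arm.movel([*LOW[:2],90],frame=None,rate=150)
arm.movel([*LOW[:2],53],rate=80); o=st("near")
f0=o["contact_force"][2]
for z in np.arange(52,46,-.7):
    arm.movel([*LOW[:2],z],rate=30); o=arm.observe()
    if o["contact_force"][2]-f0>2: break
st("down")
effector.move_gripper(0.85); st("released")
arm.movel([*LOW[:2],110],rate=120); arm.movel(pw(-90,-40,150),rate=200); st("away")
effector.move_gripper(1.0)
from fit import *
arm.movep([*UP[:2],110],down(UP[2])); st("up above")
im=imaging.camera("top"); cv2.imwrite("pics/t2.png",cv2.resize(im[130:240,130:240][:,:,::-1],None,fx=5,fy=5,interpolation=cv2.INTER_CUBIC))
c=[d for d in masks("separator_mid","top")]
for d in c:
    ys,xs=np.nonzero(d["region"]); print(d["score"],xs.mean(),ys.mean(),len(xs))
m=near("separator_mid","top",(181,194))
if m is not None: print(fit({"top":m},LOW,(-35,35),(-30,30),(42,47)))
```

```text
front t 12.24 p [452.7 164.4 129.9] F [ 0.1 -0.1 -2.3] gap 0.694 gf 32.8
near t 13.55 p [522.5 171.2  52.6] F [ 0.4 -0.2 -1.9] gap 0.693 gf 32.8
down t 15.05 p [522.7 171.3  48.9] F [-1.9 -0.4  4.2] gap 0.69 gf 33.2
released t 15.34 p [522.9 171.3  48.4] F [-1.  -0.4  0.2] gap 0.85 gf 0.0
away t 16.68 p [436.7 125.1 149.9] F [ 1.8 -0.1  0.3] gap 0.848 gf 0.0
up above t 18.59 p [ 606.7 -276.3  109.9] F [-0.3  0.2 -0.1] gap 1.001 gf 0.0
0.96 181.2363238512035 192.70240700218818 457
0.96 338.33673469387753 246.17857142857142 392
(array([5.22527245e+02, 1.69390989e+02, 5.60139522e-02]), np.float64(4.9874542947137375))
```

View pics/t2.png

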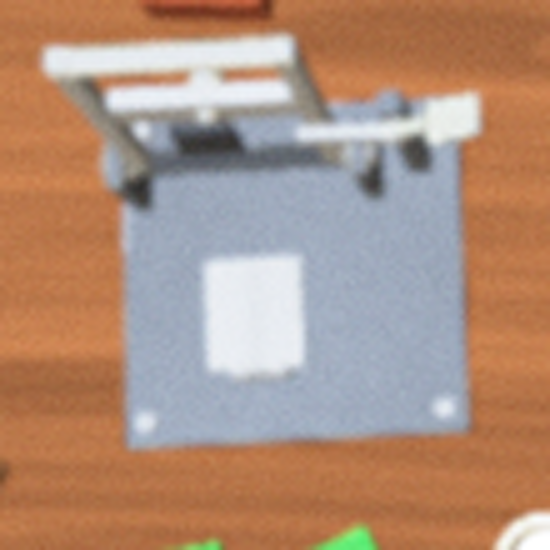

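The separator lies square on the lower slab, at (255,313) in the crop. Now the upper slab.

Run:
```python
from rob import *
from fit import *
arm.movel([*UP[:2],50.5],rate=100)
effector.move_gripper(0.0,45); g=st("gripped")["tool_pos"][2]
arm.movel([*UP[:2],130],rate=100); st("lifted")
L=LOW[:2]+[0,-.5]
arm.movep(pw(-70,-20,150),down(LOW[2])); st("front")
arm.movel([*L,110],rate=150); arm.movel([*L,g+22+4],rate=80); o=st("near"); f0=o["contact_force"][2]
for z in np.arange(g+25,g+19,-.7):
    arm.movel([*L,z],rate=30); o=arm.observe()
    if o["contact_force"][2]-f0>2: break
st("down")
effector.move_gripper(0.75); st("released")
arm.movel([*L,130],rate=120); effector.move_gripper(0.0,40)
arm.movel(pw(-90,-60,230),rate=250); st("away")
arm.movep(pw(89,-148,245),down(P[2]+np.pi/2)); st("over paddle")
im=imaging.camera("top"); cv2.imwrite("pics/t3.png",cv2.resize(im[130:240,130:240][:,:,::-1],None,fx=5,fy=5,interpolation=cv2.INTER_CUBIC))
m=near("upper_mid","top",(181,194)); 
if m is not None: print(fit({"top":m},LOW,(-30,30),(-22,22),(47,59)))
```

```text
gripped t 19.95 p [ 606.8 -278.9   51.4] F [-0.4  0.7  5.3] gap 0.496 gf 46.8
lifted t 20.89 p [ 605.6 -278.7  129.4] F [ 0.1 -0.8 -3.4] gap 0.498 gf 46.0
front t 22.55 p [454.9 145.  150.1] F [-0.7  0.7 -3.3] gap 0.496 gf 46.0
near t 23.82 p [522.4 170.7  77.1] F [-0.2  0.2 -2.8] gap 0.498 gf 46.0
down t 25.32 p [522.7 170.8  73.4] F [-1.1 -0.6  3.9] gap 0.498 gf 46.7
released t 25.66 p [522.9 170.9  72.9] F [ 0.5  0.4 -0.4] gap 0.752 gf 0.0
away t 27.65 p [437.7 105.2 230. ] F [ 0.6  0.3 -0.8] gap 0.001 gf 0.0
over paddle t 29.04 p [622.   31.8 244.1] F [ 0.1 -0.5  0.2] gap 0.001 gf 0.0
(array([5.23118437e+02, 1.72215435e+02, 1.34047892e-01]), np.float64(15.793804995056057))
```

View pics/t3.png

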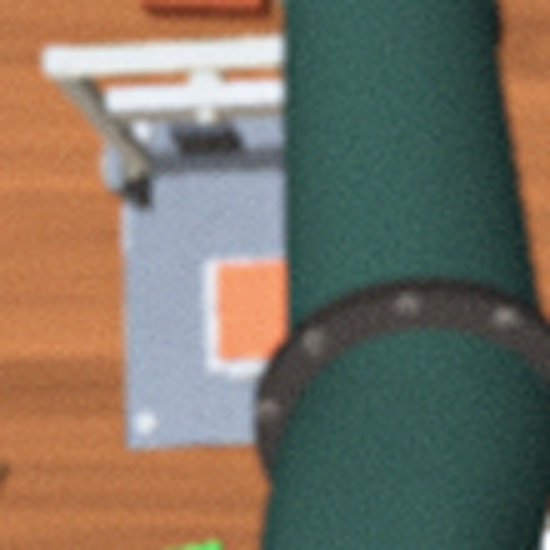

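The copper slab sits centred with the steel margin showing evenly at (215,310); the arm hides its right side. Now the catch.

Run:
```python
from rob import *
from fit import *
arm.movel(pw(89,-148,222),rate=100)
f0=arm.observe()["contact_force"][2]
for z in range(218,149,-4):
    arm.movel(pw(89,-148,z),rate=80); o=arm.observe(); f=o["contact_force"][2]-f0
    print(z,round(f,1),end="; ")
    if f>14: break
arm.hold(.15); st("end")
arm.movel(pw(89,-148,235),rate=150)
arm.movel(pw(60,-200,300),rate=250); st("up")
arm.movep(pw(-60,-60,340),down(P[2]+np.pi/2)); st("clear")
im=[imaging.camera(c) for c in("top","scene")]
a=cv2.resize(im[0][130:240,130:230][:,:,::-1],(400,440),interpolation=cv2.INTER_CUBIC); b=cv2.resize(im[1][140:240,270:360][:,:,::-1],(396,440),interpolation=cv2.INTER_CUBIC)
cv2.imwrite("pics/t4.png",np.hstack([a,b]))
m=near("upper_mid","top",(181,193)); 
if m is not None: print(fit({"top":m},LOW,(-30,30),(-22,22),(47,59)))
```

```text
218 0.3; 214 0.6; 210 -0.3; 206 0.3; 202 -0.9; 198 0.5; 194 -0.6; 190 0.1; 186 -0.3; 182 0.2; 178 -0.6; 174 -0.5; 170 -0.9; 166 0.7; 162 0.3; 158 -0.8; 154 0.4; 150 4.6; end t 34.17 p [622.9  30.7 150.6] F [-0.8 -0.9  5. ] gap 0.0 gf 2.3
up t 35.39 p [597.4 -22.7 299.2] F [ 0.2  0.7 -0.1] gap 0.003 gf 0.0
clear t 36.17 p [467.7 106.4 339.4] F [ 0.2 -0.6 -0.5] gap -0.0 gf 0.0
```

View pics/t4.png

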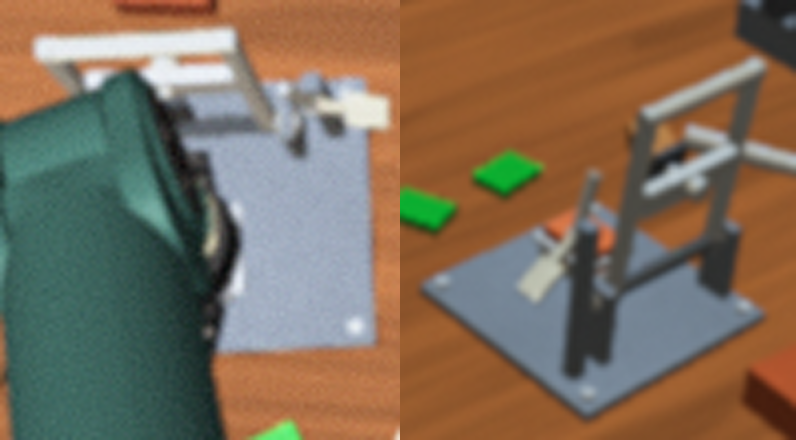

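The catch is open: in the scene crop its nose points up at (590,185) and the paddle points down at (540,280). The lever is still raised. Next I grip the bar and swing it down along its arc.

Run:
```python
from rob import *
a=down(P[2]+np.pi/2); up=np.array([0,0,6.])
effector.move_gripper(0.6)
arm.movep(bar(0)+[0,0,75],a); st("over bar")
arm.movel(bar(0)+up,rate=120); st("at bar")
effector.move_gripper(0.0,40); o=st("gripped")
if o["finger_gap"]<0.1: raise SystemExit("missed")
for q in np.linspace(0.1,1.6,13):
    arm.movel(bar(q)+up,rate=110); o=arm.observe(); print(round(q,2),o["contact_force"].round(1),(o["tool_pos"]-bar(q)-up).round(1),round(o["finger_gap"],3))
    if np.linalg.norm(o["contact_force"])>35: print("stop"); break
st("end")
```

```text
over bar t 37.61 p [631.  179.8 328.8] F [-0.  -1.3  0.2] gap 0.6 gf 0.0
at bar t 38.33 p [632.5 180.4 261.2] F [ 0.1 -0.2  0.4] gap 0.601 gf 0.0
gripped t 38.75 p [630.8 180.4 261.3] F [-3.5 -0.2  5. ] gap 0.168 gf 39.2
0.1 [2.9 0.4 3. ] [1.6 0.3 1.4] 0.174
0.22 [2.2 0.  4.5] [0.6 0.3 0.6] 0.173
0.35 [2.  0.3 6.6] [-0.   0.4  0.6] 0.171
0.48 [0.9 0.1 7.5] [-0.5  0.4  0.5] 0.169
0.6 [0.1 0.7 7. ] [-0.6  0.4  0. ] 0.169
0.72 [-0.2  2.5  5.5] [-0.3  0.4 -0. ] 0.168
0.85 [-1.3  1.9  3.5] [0.1 0.4 0. ] 0.173
0.98 [-0.6  2.   4.9] [0.7 0.4 0.4] 0.172
1.1 [-1.   4.1  4.2] [0.5 0.4 0.4] 0.173
1.23 [-0.7  3.1  2.9] [0.2 0.3 0.2] 0.171
1.35 [-2.6  4.9  3.6] [0.  0.2 0.3] 0.169
1.48 [-2.   4.2  3.5] [-0.4  0.2  0.2] 0.169
1.6 [-3.3  5.8  3.6] [-0.9  0.2  0.1] 0.175
end t 43.37 p [436.5 164.9  91.5] F [-3.3  5.8  3.6] gap 0.175 gf 47.3
```

Run:
```python
from rob import *
from fit import *
b=bar(1.658)+[0,0,6]
for dz in np.arange(7,-12,-1.):
    arm.movel(b+[0,0,dz],rate=40); o=arm.observe(); print(dz,o["contact_force"].round(1),round(o["tool_pos"][2]-b[2],1),round(o["finger_gap"],3))
    if o["contact_force"][2]>20: break
arm.hold(.4); st("held")
im=[imaging.camera(c) for c in("top","scene")]
a=cv2.resize(im[0][130:240,130:230][:,:,::-1],(400,440),interpolation=cv2.INTER_CUBIC); b=cv2.resize(im[1][140:240,270:360][:,:,::-1],(396,440),interpolation=cv2.INTER_CUBIC)
cv2.imwrite("pics/t5.png",np.hstack([a,b]))
```

```text
7.0 [-4.   5.4  6.2] 7.5 0.172
6.0 [-4.4  4.7  6.1] 6.7 0.176
5.0 [-5.   4.8  7.2] 5.7 0.171
4.0 [-4.7  5.2  8.7] 4.8 0.167
3.0 [-4.2  4.8  6.5] 3.7 0.176
2.0 [-4.6  5.1  6.8] 2.6 0.171
1.0 [-4.9  5.   6.8] 1.7 0.173
0.0 [-4.3  5.3  7.3] 0.7 0.17
-1.0 [-5.6  4.6  7.7] -0.2 0.17
-2.0 [-5.1  4.5  8.9] -1.2 0.17
-3.0 [-5.   4.9  9.3] -2.2 0.173
-4.0 [-5.   5.8  8.4] -3.2 0.17
-5.0 [-4.7  5.5  7.3] -4.3 0.166
-6.0 [-5.9  4.5  8.7] -5.2 0.168
-7.0 [-5.   5.5  9.5] -6.2 0.172
-8.0 [-6.2  5.8 14.3] -6.7 0.169
-9.0 [-6.6  3.7 21.8] -7.1 0.172
held t 48.02 p [435.7 164.8  73.9] F [-7.4  4.5 20.9] gap 0.17 gf 50.0
```

View pics/t5.png

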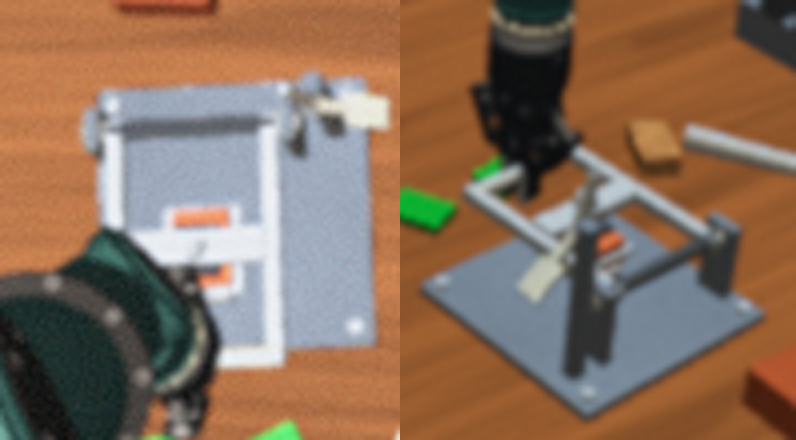

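The lever is down with the cross-piece over the stack at (200,245), and the copper and steel margins are even. I now check the lever angle against the model.

Run:
```python
from rob import *
from fit import *
im=imaging.camera("scene")
x0,y0,S=275,150,8
a=cv2.resize(im[y0:y0+65,x0:x0+85][:,:,::-1],None,fx=S,fy=S,interpolation=cv2.INTER_CUBIC)
for q,col in((1.658,(0,255,0)),(1.56,(0,0,255))):
    r=1.658-q
    def L(d,n,y): # d along the arm from hinge, n normal (up when level)
        return pw(95-d*np.cos(r)+n*np.sin(r),y,75+d*np.sin(r)+n*np.cos(r))
    for y in(-66,-54,54,66):
        t=((proj("scene",[L(10,6,y),L(180,6,y)])-[x0,y0]+.5)*S).round().astype(int)
        cv2.line(a,tuple(map(int,t[0])),tuple(map(int,t[1])),col,1)
cv2.imwrite("pics/t6.png",a); st()
```

```text
t 48.17 p [435.7 164.8  73.9] F [-5.7  4.3 21.3] gap 0.17 gf 50.0
```

View pics/t6.png

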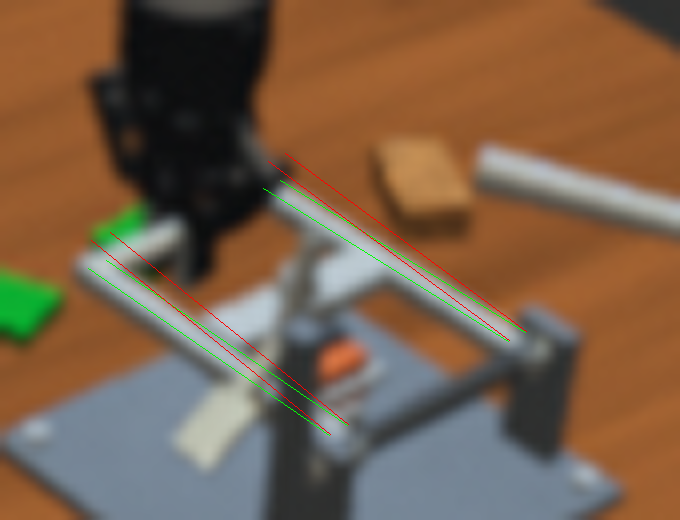

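The side arms lie along the green lines for lever 1.658, for example from (90,265) to (325,435). The lever is on its stop, pressed with about 21 N.

Run:
```python
from cell import ticket
print(ticket.sign_off())
```

```text
the job is handed in; nothing more can be done
None
```

I handed the job in at about 48 s: separator and second slab stacked squarely on the first, catch flipped open, lever held on its stop with about 21 N; the hand-in gave no verdict.

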